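# Board carrier to its mat, then hold out the parts tray

### The job

Set up the soldering place: slide the aluminium board carrier with the upright grip along the bench, without lifting it, onto the thin black mat so that it lies centred on the mat and square with it (either way round), and let go of it. Then lift the parts tray with the handle bar straight up, about 10 cm off its low stand, with its parts still in it, and finish while holding it there, level and still, so that the technician can pick from it; do not let it go. Leave everything else on the bench alone.

Things in the scene. Friction and masses are not known exactly. Their poses are not given: they have to be found in the camera images.
- carrier: Board carrier: loose aluminium plate 150 mm (its x) by 110 mm (its y) by 6 mm, 0.35 to 0.65 kg, two green circuit boards (up to 14 mm high) fixed on its top. In its middle stands a black grip, a block 60 mm long (along x), 14 mm thick (along y), its top 50 mm above the bench. Origin: centre of the underside. It starts at one side of the mat, left or right, turned by up to 25 degrees.
- mat: Thin black mat, 194 mm (its x) by 154 mm (its y), 0.8 mm thick and without a noticeable edge: a thing lying on it is still at bench height. It is fixed to the bench, in the middle, turned by up to 15 degrees. Origin: its centre on the bench; its long side lies along its x. The carrier's long side must come to lie along the mat's long side.
- stand: Fixed low stand, 110 by 70 mm on top, 30 mm high, with a foot of 130 by 90 mm, on the other side of the mat from the carrier; the parts tray rests on it. Origin: centre of its underside, on the bench.
- tray: Parts tray: loose grey open tray 140 mm (its x) by 90 mm (its y), rim 26 mm high, floor 3 mm, two dividers, about 0.22 kg. A steel handle bar, 12 by 12 mm in section, runs along its x over the middle, from end to end, carried by a thin upright at each end; the bar's centre line is 76 mm above the tray's underside, clear space beneath it. Origin: centre of the underside, which at the start is 30 mm above the bench. Up to 30 degrees turned.
- transformer: Small transformer in the tray's compartment at -x: 30 by 28 by 22 mm, 40 to 85 g, loose. Origin: centre of its underside.
- relay: Black relay in the tray's middle compartment: 28 by 16 by 16 mm, about 20 g, loose. Origin: centre of its underside.
- capacitor: Capacitor, upright can 20 mm across and 24 mm high, about 20 g, loose in the tray's compartment at +x. Origin: centre of its underside.
- spool: Bystander: steel spool, 52 mm across, 40 mm high, near the stand. Origin: centre of its underside.
- blank: Bystander: bare aluminium plate 100 by 70 by 6 mm without a grip, near the carrier. Origin: centre of its underside.
- bin: Bystander: empty grey open bin 100 by 70 by 26 mm without a handle. Origin: centre of its underside.
- jar: Bystander: glass jar with steel lid, 52 mm across, 65 mm high. Origin: centre of its underside.
- driver: Bystander: screwdriver lying on the bench at its far left, 170 mm long, under 35 mm high. Origin: on the bench under its middle.
- heatsink: Bystander: finned aluminium heatsink 70 by 50 by 28 mm. Origin: centre of its underside.

How it is judged:
On the way, in this order (a step that is already met when the one before it is completed fails the run):
1. the carrier lies on the mat, centred and square, at rest and let go (x of carrier in the frame of mat between -0.014 and 0.014 m and y of carrier in the frame of mat between -0.014 and 0.014 m and angle between the x axis of carrier and the x axis of mat, either way round below 0.122 rad and height (world z) of carrier below 0.004 m and linear speed of carrier below 0.02 m/s and contact force between carrier and the fingers below 0.1 N), for 0.2 s.
2. the tray is lifted clear of its stand (z of tray in the frame of stand above 0.09 m and contact force between tray and stand below 0.1 N), for 0.2 s.
At the end, for the whole second after the job is handed in: Carrier on bench, within 14 mm of mat centre along each mat axis and 7 deg square, released. Tray held by the fingers alone, 60-150 mm above the stand's top, within 50 mm of straight above it, tilt under 5 deg, still (15 mm/s, 0.1 rad/s), all three parts in it (all of step 2 and x of carrier in the frame of mat between -0.014 and 0.014 m and y of carrier in the frame of mat between -0.014 and 0.014 m and angle between the x axis of carrier and the x axis of mat, either way round below 0.122 rad and height (world z) of carrier below 0.004 m and contact force between carrier and the fingers below 0.1 N and linear speed of carrier below 0.01 m/s and z of tray in the frame of stand below 0.18 m and horizontal distance between tray and stand below 0.05 m and angle between tray's own z axis and vertical below 0.087 rad and linear speed of tray below 0.015 m/s and angular speed of tray below 0.1 rad/s and contact force between tray and the fingers above 1 N and contact force between tray and carrier below 0.1 N and x of transformer in the frame of tray between -0.07 and 0.07 m and y of transformer in the frame of tray between -0.045 and 0.045 m and z of transformer in the frame of tray between 0 and 0.026 m and x of relay in the frame of tray between -0.07 and 0.07 m and y of relay in the frame of tray between -0.045 and 0.045 m and z of relay in the frame of tray between 0 and 0.026 m and x of capacitor in the frame of tray between -0.07 and 0.07 m and y of capacitor in the frame of tray between -0.045 and 0.045 m and z of capacitor in the frame of tray between 0 and 0.026 m); the arm keeps its last pose, push and grip.
It fails at once if the carrier is lifted off the bench (more than 12 mm) or tipped by more than 7 degrees (height (world z) of carrier above 0.012 m or angle between carrier's own z axis and vertical above 0.12 rad).
It fails at once if the tray is tipped by more than 15 degrees (angle between tray's own z axis and vertical above 0.26 rad).
It fails at once if a bystander is shifted by more than 20 mm (distance of any of spool, blank, bin, jar, driver, heatsink from where it was at the start of the episode above 0.02 m).
It also fails if it takes over 53 s, if anything falls off the work surface, if the arm or the gripper's body presses on something with over 40 N, if the wrist force passes 120 N, or if a joint passes its speed limit or range.

### The arm

A 6-joint arm with a two-finger parallel gripper is mounted at the origin on the work surface. World frame = base frame: x ahead of the robot, y to its left, z up, the work surface at z = 0. Lengths are in m, angles in rad, forces in N, time in s.
With the tool pointing down it reaches from about 0.35 to 0.975 m from the base axis. Payload 4.9 kg.
Tool frame: the origin (TCP) lies between the finger pads; the fingertips stand 14 mm ahead of it and the grasp point (between the pads) lies 5 mm behind it (r.nose_length is the distance from the TCP to the fingertips, in m); z points along the fingers, y is the direction in which the jaws open and shut (so a half turn about z gives the same grasp; the last joint's range is limited). The gripper opens to 85 mm and grips with 20 to 120 N. Pads are 22 mm wide; open, the fingers measure 114 mm over their backs; the gripper's body (76 mm by 85 mm) begins 54 mm behind the grasp point. The pads swing forward as they close: fully open they stand 13 mm farther back than shut.
Start: joints at [1.011, 0.053, 1.613, -0, 1.476, -0.119], TCP at [0.267, 0.565, 0.245] pointing down, gripper open.
Joint ranges: [-3.01, 3.01], [-1.01, 2.22], [0.06, 2.58], [-1.02, 4.17], [0.09, 2.62], [-3.14, 3.14]. Speed limits (rad/s): [2.57, 2.57, 3.14, 3.14, 3.14, 3.14].

### API

Orientations are given as a 3x3 rotation matrix whose columns are the frame's x, y, z axes.
In Python, from bench import sensors, eyes, r gives the robot as it stands.
- The arm moves only by the tool play_rows, never from a script. Its argument "increments" is a list of rows, each an object of numbers: "grip": the finger opening in mm, from 0 to 85.4; "x", "y", "z": the shift along the tool's x, y, z in units of 25 mm (1.0 is 25 mm); "roll": the turn about the tool's z in units of 6 degrees (1.0 is 6 degrees). In form: [{"grip": .., "x": .., "y": .., "z": .., "roll": ..}, ...]. A call has 1 to 10 rows; each row is the pose to reach, as a shift and turn from the pose measured when the call began, along the tool's axes at that moment; what a row does not reach only later rows make up. A row lasts 1/10 s, in which the tool goes at most 50 mm and 8.59 degrees, less where a joint would pass 70% of its speed; a pose out of reach is approached as far as the arm can. A call with a gripper value outside its range is refused whole. The fingers move at their own pace and stop on an object; the grip force is fixed at half the most. Time passes only in rows, so rows that repeat a pose let the fingers close. It gives the time, the measured TCP pose, the force and the opening at its end, in the units of the state.
- sensors.sense(): the state, without advancing time (a new reading comes with each control period).
- eyes.capture(name): name is "scene" or "top" or "wrist"; returns a dict with "image" (384x512x3 uint8, red, green, blue), "z_map" (384x512 float32, m along the optical axis (not along the pixel's ray), 0 where there is no reading), "fx", "fy", "cx", "cy" (pixels), "k1" (the pictures are not rectified: a ray, as slopes to the right and down, at radius r is drawn at 1 + k1 r^2 times it, then the intrinsics apply), "R" (3x3) and "t" (3): a world point X has camera coordinates R X + t. Camera axes: x right, y down, z forward; pixel columns grow to the right and rows downward; lengths in m; the calibration is good to about 2 mm. A picture is of the moment at which its call begins.
- r.job_done(): hands the job in, once; it reports no verdict.
Trained networks look in a picture, given as the dict that the camera call returned (one of the last four; its "shot" number tells which), for a name from the list of things; names that differ only in an ending like _2 or _b are one class to them, and where a whole thing is asked for, a point or a joint stands for the part that bears it (a point fixed in the world has none). Each returns a list of dicts, best first, with "score" (0 to 1); they miss things now and then, are a little off and sometimes report something else, mostly with a low value. They report only what shows in the picture. A call takes as long as a camera call.
- eyes.boxes_of(name, picture): "xyz" ([x, y, z] in m, in world coordinates, good to about 4 mm: the middle of the surface that is visible of it).
The state is a dict: "time": time; "q": joint angles; "qd": joint speeds; "tau": joint torques, N m; "eef_pos": TCP position; "orientation": TCP orientation; "contact_force": force on the tool from outside, world axes, zero at the start; "wrist_torque": the same for the moment, N m; "finger_gap": opening from 0.0 (shut) to 1.0 (fully open).
Only numpy, scipy, OpenCV 4.12 (cv2) and the standard library are available. Lean on these libraries where they do the work, as an engineer would, in place of code of your own. Each camera call takes 0.05 s, during which the arm holds its last target. There are 200 camera calls.

## Working session

There is one attempt and no reset: what is moved stays moved. The work goes in short steps, Python scripts to look and compute and a tool call to move; the robot and the scene stay as the last step left them, time stands still between calls to the robot, and variables do not carry over. Pictures are saved under pics/ and viewed, about 8 in all and at most 12, crops included, and the job is handed in when it is done.

Besides the shell and the picture viewer there is one more tool, called after "Emit:" as name([rows], argument=value, ...), one row to a line, values as JSON. play_rows: Moves the arm, as the interface text tells. Its arguments: {"type":"object","properties":{"increments":{"type":"array","items":{"type":"object","properties":{"grip":{"type":"number"},"x":{"type":"number"},"y":{"type":"number"},"z":{"type":"number"},"roll":{"type":"number"}}}}},"required":["increments"]}

```bash
mkdir -p pics; cat > h.py <<'E'
import numpy as np, cv2
from bench import sensors, eyes, r
def cloud(p):
    h,w=p["z_map"].shape
    u,v=np.meshgrid(np.arange(w),np.arange(h))
    a=(u-p["cx"])/p["fx"]; b=(v-p["cy"])/p["fy"]
    x,y=a.copy(),b.copy()
    for _ in range(8):
        s=1+p["k1"]*(x*x+y*y); x=a/s; y=b/s
    z=p["z_map"]; C=np.stack([x*z,y*z,z],-1)
    W=(C-np.array(p["t"]))@np.array(p["R"])
    W[z<=0]=np.nan
    return W
def save(p,n): cv2.imwrite("pics/"+n,p["image"][:,:,::-1])
E
python3 - <<'E'
from h import *
p=eyes.capture("top"); save(p,"top1.png"); W=cloud(p); np.savez("top1.npz",W=W,im=p["image"])
for n in "carrier mat stand tray transformer relay capacitor spool blank bin jar driver heatsink".split():
    print(n,[(np.round(d["xyz"],3).tolist(),round(d["score"],2)) for d in eyes.boxes_of(n,p)[:2]])
p=eyes.capture("scene"); save(p,"sc1.png")
s=sensors.sense(); print({k:np.round(s[k],3).tolist() for k in ("time","eef_pos","orientation","contact_force","finger_gap")})
E
```

```text
carrier [([0.507, -0.267, 0.009], 0.58)]
mat [([0.518, -0.005, 0.002], 0.84)]
stand [([0.465, 0.259, 0.005], 0.58)]
tray [([0.473, 0.295, 0.03], 0.88)]
transformer [([0.426, 0.297, 0.053], 0.39)]
relay [([0.518, -0.003, 0.004], 0.16)]
capacitor [([0.513, 0.289, 0.058], 0.51)]
spool [([0.344, 0.27, 0.04], 0.69)]
blank [([0.359, -0.331, 0.004], 0.59), ([0.712, -0.276, 0.002], 0.25)]
bin [([0.713, -0.276, 0.003], 0.62)]
jar [([0.764, 0.123, 0.065], 0.78)]
driver [([0.757, 0.274, 0.021], 0.82)]
heatsink [([0.752, -0.05, 0.009], 0.91)]
{'time': 0.75, 'eef_pos': [0.267, 0.565, 0.245], 'orientation': [[-0.904, 0.427, 0.0], [0.427, 0.904, 0.0], [-0.0, 0.0, -1.0]], 'contact_force': [-0.016, 0.105, -0.294], 'finger_gap': 1.0}
```

View pics/top1.png

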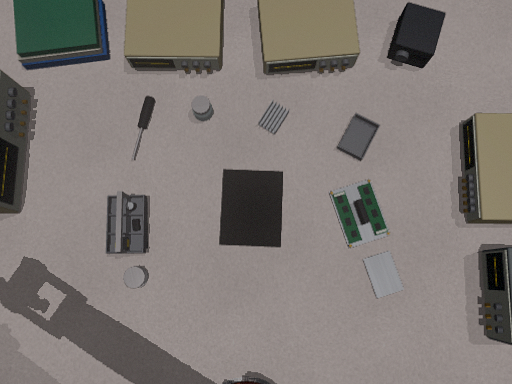

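```bash
python3 - <<'E'
from h import *
d=np.load("top1.npz");W=d["W"];im=d["im"].astype(int)
def near(c,rad): return np.hypot(W[...,0]-c[0],W[...,1]-c[1])<rad
def rect(m,name):
    P=W[m][:,:2]; print(name,len(P),[np.round(a,4) for a in cv2.minAreaRect((P*1000).astype(np.float32))], "z",np.round(np.median(W[m][:,2]),4), "mean",np.round(P.mean(0),4))
def big(m):
    n,l,s,_=cv2.connectedComponentsWithStats(m.astype(np.uint8)); k=1+np.argmax(s[1:,4]); return l==k
z=W[...,2]
m=near((.518,-.005),.14)&(im.sum(-1)<150)&(z<.01); rect(big(m),"mat")
c=near((.507,-.267),.12)
rect(big(c&(z>.004)&(z<.03)),"plate"); rect(big(c&(z>.04)),"grip")
t=near((.473,.295),.12)
rect(big(t&(z>.095)),"bar"); rect(big(t&(z>.05)&(z<.062)),"rim")
E
```

```text
mat 4450 [array([524.0159,  -3.5565]), array([151.5751, 191.7626]), np.float64(88.3396)] z 0.0 mean [ 0.5226 -0.0035]
plate 2081 [array([ 508.5736, -273.0803]), array([154.4218, 112.1457]), np.float64(18.2951)] z 0.0075 mean [ 0.5093 -0.2727]
grip 161 [array([ 511.5294, -273.5127]), array([59.8449, 16.1042]), np.float64(17.7202)] z 0.0492 mean [ 0.5107 -0.2726]
bar 391 [array([473.0641, 299.927 ]), array([137.9748,  14.254 ]), np.float64(1.767)] z 0.1108 mean [0.4716 0.2986]
rim 155 [array([470.6694, 333.7667]), array([139.2993,  24.7293]), np.float64(4.0375)] z 0.0543 mean [0.4667 0.3392]
```

The top view shows the tray at left with its bar at about (122,222). The mat is central at (252,208) and the carrier is at right at (360,212). The fitted sizes match the given ones: plate 154x112 mm, mat 192x152 mm, bar top z 0.111.

Emit:
play_rows([
  {"grip": 85, "x": -23.1, "y": -26.1, "z": 0, "roll": -7.2},
  {"grip": 85, "x": -23.1, "y": -26.1, "z": 0, "roll": -7.2},
  {"grip": 85, "x": -23.1, "y": -26.1, "z": 0, "roll": -7.2},
  {"grip": 85, "x": -23.1, "y": -26.1, "z": 0, "roll": -7.2},
  {"grip": 85, "x": -23.1, "y": -26.1, "z": 0, "roll": -7.2},
  {"grip": 85, "x": -23.1, "y": -26.1, "z": 0, "roll": -7.2},
  {"grip": 85, "x": -23.1, "y": -26.1, "z": 0, "roll": -7.2},
  {"grip": 85, "x": -23.1, "y": -26.1, "z": 0, "roll": -7.2},
  {"grip": 85, "x": -23.1, "y": -26.1, "z": 0, "roll": -7.2},
  {"grip": 85, "x": -23.1, "y": -26.1, "z": 0, "roll": -7.2},
])

```text
time: 1.75
eef_pos: [0.4038, 0.0945, 0.2459]
orientation: [[-0.951, -0.308, 0.002], [-0.308, 0.951, 0.0], [-0.002, -0.0, -1.0]]
contact_force: [0.6, -0.4, 0.2]
finger_gap: 0.994
```

```bash
cat >> h.py <<'E'
def goal(x,y,z,yaw):
    "units to reach TCP x,y,z with the jaw axis at yaw deg (mod 180)"
    s=sensors.sense(); R=np.array(s["orientation"]); d=R.T@(np.array([x,y,z])-s["eef_pos"])/.025
    a=np.degrees(np.arctan2(R[1,1],R[0,1])); e=(yaw-a+90)%180-90
    print("t",round(float(s["time"]),2),"pos",np.round(s["eef_pos"],4),"jaw",round(a,2),"F",np.round(s["contact_force"],1),"gap",round(float(s["finger_gap"]),3),"q6",round(s["q"][5],2),"-> xyz",np.round(d,2),"roll",round(-e/6,2))
E
python3 -c "
from h import *
goal(.511,-.273,.16,108)"
```

```text
t 1.75 pos [0.4038 0.0945 0.2459] jaw 107.96 F [ 0.6 -0.4  0.2] gap 0.994 q6 -1.83 -> xyz [  0.46 -15.3    3.44] roll -0.01
```

Emit:
play_rows([
  {"grip": 85, "x": 0.46, "y": -15.3, "z": 3.4, "roll": 0},
  {"grip": 85, "x": 0.46, "y": -15.3, "z": 3.4, "roll": 0},
  {"grip": 85, "x": 0.46, "y": -15.3, "z": 3.4, "roll": 0},
  {"grip": 85, "x": 0.46, "y": -15.3, "z": 3.4, "roll": 0},
  {"grip": 85, "x": 0.46, "y": -15.3, "z": 3.4, "roll": 0},
  {"grip": 85, "x": 0.46, "y": -15.3, "z": 3.4, "roll": 0},
  {"grip": 85, "x": 0.46, "y": -15.3, "z": 3.4, "roll": 0},
  {"grip": 85, "x": 0.46, "y": -15.3, "z": 3.4, "roll": 0},
  {"grip": 85, "x": 0.46, "y": -15.3, "z": 3.4, "roll": 0},
  {"grip": 85, "x": 0.46, "y": -15.3, "z": 3.4, "roll": 0},
])

```text
time: 2.75
eef_pos: [0.5107, -0.2733, 0.1603]
orientation: [[-0.952, -0.307, 0.001], [-0.307, 0.952, 0.002], [-0.001, 0.001, -1.0]]
contact_force: [0.2, 0.0, -0.1]
finger_gap: 0.995
```

```bash
python3 -c "
from h import *
p=eyes.capture('wrist'); save(p,'w1.png'); W=cloud(p); z=W[...,2]
m=(z>.04)&(z<.06)&(np.hypot(W[...,0]-.511,W[...,1]+.273)<.06)
P=W[m]; print(len(P),np.median(P[:,2]),cv2.minAreaRect((P[:,:2]*1000).astype(np.float32)))
m=(z>.004)&(z<.03)&(np.hypot(W[...,0]-.511,W[...,1]+.273)<.12)
P=W[m]; print(len(P),np.median(P[:,2]),cv2.minAreaRect((P[:,:2]*1000).astype(np.float32)))
goal(.511,-.273,.036,108)"
```

```text
999 0.050099441647710706 ((511.6810302734375, -275.2691955566406), (59.56705856323242, 13.589065551757812), 18.083839416503906)
14041 0.007629421984348215 ((490.3204650878906, -282.28765869140625), (194.494384765625, 110.58707427978516), 18.574121475219727)
t 2.8 pos [ 0.5109 -0.2725  0.1609] jaw 107.95 F [ 0.6 -0.1 -0.2] gap 0.995 q6 -2.5 -> xyz [ 0.01 -0.02  5.  ] roll -0.01
```

View pics/w1.png

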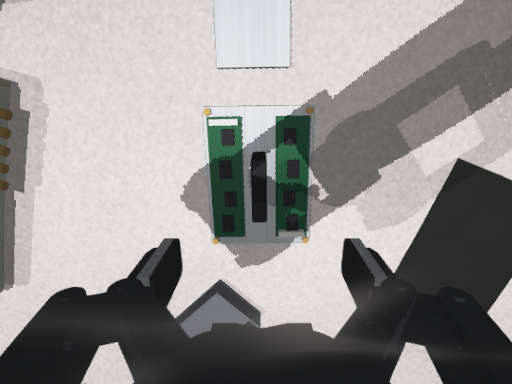

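The grip stands upright between the jaws at about (259,187), and the jaws are aligned with it. The wrist measurement agrees with the top view to 2 mm. Next I lower the tool and close.

Emit:
play_rows([
  {"grip": 85, "x": 0, "y": -0.06, "z": 1.5},
  {"grip": 85, "x": 0, "y": -0.06, "z": 3},
  {"grip": 60, "x": 0, "y": -0.06, "z": 4},
  {"grip": 40, "x": 0, "y": -0.06, "z": 4.7},
  {"grip": 30, "x": 0, "y": -0.06, "z": 4.95},
  {"grip": 5, "x": 0, "y": -0.06, "z": 4.95},
  {"grip": 5, "x": 0, "y": -0.06, "z": 4.95},
  {"grip": 5, "x": 0, "y": -0.06, "z": 4.95},
  {"grip": 5, "x": 0, "y": -0.06, "z": 4.95},
  {"grip": 5, "x": 0, "y": -0.06, "z": 4.95},
])

```text
schema error: expected keys grip, x, y, z, roll
```

```bash
python3 -c "
from h import *
p=eyes.capture('wrist'); save(p,'w2.png'); W=cloud(p); z=W[...,2]
m=(z>.004)&(z<.03)&(np.hypot(W[...,0]-.511,W[...,1]+.273)<.10)
goal(.524,-.0036,.037,88.3)"
```

```text
t 2.85 pos [ 0.511  -0.2721  0.1613] jaw 108.0 F [-0.8 -0.3  0.7] gap 0.993 q6 -2.5 -> xyz [-3.8  10.05  4.98] roll 3.28
```

Emit:
play_rows([
  {"grip": 85, "x": 0, "y": -0.08, "z": 1.5, "roll": 0},
  {"grip": 85, "x": 0, "y": -0.08, "z": 3, "roll": 0},
  {"grip": 60, "x": 0, "y": -0.08, "z": 4, "roll": 0},
  {"grip": 40, "x": 0, "y": -0.08, "z": 4.7, "roll": 0},
  {"grip": 30, "x": 0, "y": -0.08, "z": 4.95, "roll": 0},
  {"grip": 5, "x": 0, "y": -0.08, "z": 4.95, "roll": 0},
  {"grip": 5, "x": 0, "y": -0.08, "z": 4.95, "roll": 0},
  {"grip": 5, "x": 0, "y": -0.08, "z": 4.95, "roll": 0},
  {"grip": 5, "x": 0, "y": -0.08, "z": 4.95, "roll": 0},
  {"grip": 5, "x": 0, "y": -0.08, "z": 4.95, "roll": 0},
])

```text
time: 3.85
eef_pos: [0.5128, -0.2742, 0.0393]
orientation: [[-0.951, -0.309, 0.004], [-0.309, 0.951, -0.0], [-0.004, -0.002, -1.0]]
contact_force: [-0.5, 2.2, 5.9]
finger_gap: 0.148
```

```bash
python3 -c "
from h import *
goal(.524,-.0036,.037,88.3)"
```

```text
t 3.85 pos [ 0.5128 -0.2742  0.0393] jaw 108.0 F [-0.5  2.2  5.9] gap 0.148 q6 -2.51 -> xyz [-3.77 10.16  0.09] roll 3.28
```

Emit:
play_rows([
  {"grip": 5, "x": -0.1, "y": 0.4, "z": 0, "roll": 0},
  {"grip": 5, "x": -0.4, "y": 1.1, "z": 0, "roll": 0.3},
  {"grip": 5, "x": -0.75, "y": 2, "z": 0, "roll": 0.7},
  {"grip": 5, "x": -1.1, "y": 3, "z": 0, "roll": 1.1},
  {"grip": 5, "x": -1.5, "y": 4, "z": 0, "roll": 1.4},
  {"grip": 5, "x": -1.85, "y": 5, "z": 0, "roll": 1.7},
  {"grip": 5, "x": -2.2, "y": 6, "z": 0, "roll": 2.0},
  {"grip": 5, "x": -2.4, "y": 6.5, "z": 0, "roll": 2.2},
  {"grip": 5, "x": -2.5, "y": 6.8, "z": 0, "roll": 2.3},
  {"grip": 5, "x": -2.5, "y": 6.8, "z": 0, "roll": 2.3},
])

```text
time: 4.85
eef_pos: [0.5195, -0.0917, 0.0392]
orientation: [[-0.997, -0.074, 0.004], [-0.074, 0.997, 0.002], [-0.004, 0.002, -1.0]]
contact_force: [-0.2, 4.9, 2.0]
finger_gap: 0.147
```

```bash
cat >> h.py <<'E'
def carrier():
    p=eyes.capture("top"); W=cloud(p); z=W[...,2]; e=sensors.sense()["eef_pos"]
    m=(z>.004)&(z<.03)&(np.hypot(W[...,0]-e[0],W[...,1]-e[1])<.11)
    im=p["image"].astype(int); m&=im.sum(-1)>0
    print("carrier",m.sum(),cv2.minAreaRect((W[m][:,:2]*1000).astype(np.float32)))
    return p,W
E
python3 -c "
from h import *
p,W=carrier(); save(p,'top2.png')
goal(.524,-.0036,.0385,88.3)"
```

```text
carrier 380 ((519.534423828125, -91.11331939697266), (213.1965789794922, 109.99508666992188), 72.94398498535156)
t 4.9 pos [ 0.5196 -0.0921  0.0393] jaw 94.22 F [-0.2  3.9  1.7] gap 0.149 q6 -1.96 -> xyz [-0.44  3.52  0.04] roll 0.99
```

View pics/top2.png

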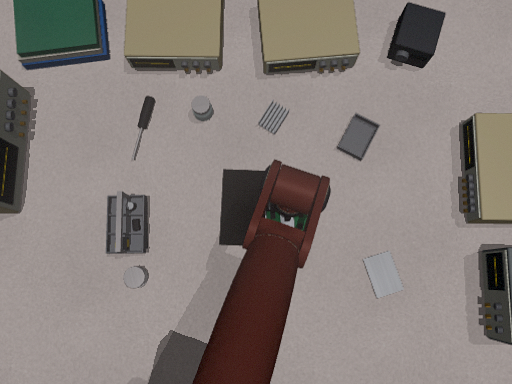

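The arm hides the carrier in the top view, but the mat's left half, (222-265, 170-246), is still visible. The carrier is following the gripper, so I continue.

Emit:
play_rows([
  {"grip": 5, "x": -0.1, "y": 0.4, "z": 0, "roll": 0.1},
  {"grip": 5, "x": -0.2, "y": 1.1, "z": 0, "roll": 0.3},
  {"grip": 5, "x": -0.3, "y": 1.9, "z": 0, "roll": 0.6},
  {"grip": 5, "x": -0.4, "y": 2.7, "z": 0, "roll": 0.8},
  {"grip": 5, "x": -0.46, "y": 3.2, "z": 0, "roll": 0.95},
  {"grip": 5, "x": -0.48, "y": 3.45, "z": 0, "roll": 1.0},
  {"grip": 5, "x": -0.48, "y": 3.52, "z": 0, "roll": 1.0},
  {"grip": 5, "x": -0.48, "y": 3.52, "z": 0, "roll": 1.0},
  {"grip": 5, "x": -0.48, "y": 3.52, "z": 0, "roll": 1.0},
])

```text
time: 5.8
eef_pos: [0.5251, -0.0034, 0.0394]
orientation: [[-0.999, 0.032, 0.004], [0.032, 0.999, 0.003], [-0.004, 0.003, -1.0]]
contact_force: [0.2, 1.7, -1.2]
finger_gap: 0.152
```

```bash
python3 -c "
from h import *
goal(.525,-.0036,.0385,88.3)"
```

```text
t 5.8 pos [ 0.5251 -0.0034  0.0394] jaw 88.19 F [ 0.2  1.7 -1.2] gap 0.152 q6 -1.69 -> xyz [ 0.   -0.01  0.03] roll -0.02
```

Emit:
play_rows([
  {"grip": 50, "x": 0, "y": 0, "z": 0, "roll": 0},
  {"grip": 60, "x": 0, "y": 0, "z": 0, "roll": 0},
  {"grip": 60, "x": 0, "y": 0, "z": 0, "roll": 0},
  {"grip": 60, "x": 0, "y": 0, "z": -0.6, "roll": 0},
  {"grip": 60, "x": 0, "y": 0, "z": -2, "roll": 0},
  {"grip": 60, "x": 0, "y": 0, "z": -4, "roll": 0},
  {"grip": 60, "x": 0, "y": 0, "z": -6, "roll": 0},
  {"grip": 60, "x": 0, "y": 0, "z": -6.5, "roll": 0},
  {"grip": 60, "x": 0, "y": 0, "z": -6.5, "roll": 0},
])

```text
time: 6.7
eef_pos: [0.5266, -0.0041, 0.2068]
orientation: [[-0.999, 0.032, 0.012], [0.032, 0.999, 0.002], [-0.012, 0.002, -1.0]]
contact_force: [0.1, 0.2, -0.2]
finger_gap: 0.704
```

```bash
python3 -c "
from h import *
p=eyes.capture('wrist'); save(p,'w3.png'); W=cloud(p); z=W[...,2]; im=p['image'].astype(int)
n=np.hypot(W[...,0]-.524,W[...,1])
for nm,m in (('grip',(z>.04)&(z<.06)&(n<.06)),('plate',(z>.004)&(z<.03)&(n<.10)),('mat',(z<.004)&(im.sum(-1)<120)&(n<.14))):
    P=W[m]; print(nm,len(P),cv2.minAreaRect((P[:,:2]*1000).astype(np.float32)))
goal(.473,.300,.2,91.8)"
```

```text
grip 723 ((523.5753173828125, -2.9903621673583984), (13.065756797790527, 59.079917907714844), 88.01750946044922)
plate 10457 ((524.2242431640625, -3.281036376953125), (110.88903045654297, 151.15487670898438), 88.31610870361328)
mat 3872 ((520.3331298828125, -1.848663330078125), (145.5667266845703, 193.37100219726562), 84.29227447509766)
t 6.75 pos [ 0.525  -0.0039  0.2035] jaw 88.19 F [-0.   0.2 -0.6] gap 0.703 q6 -1.69 -> xyz [ 2.47 12.09  0.16] roll -0.6
```

View pics/w3.png

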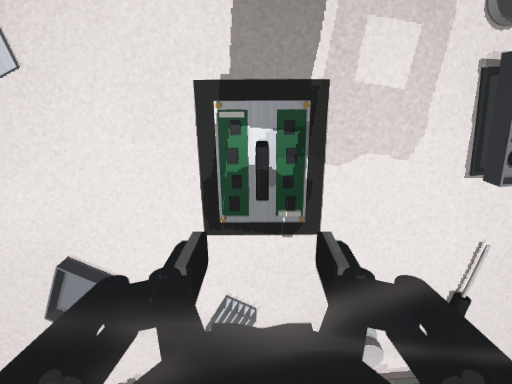

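```bash
python3 -c "
from h import *
p=eyes.capture('wrist'); W=cloud(p); z=W[...,2]; s=p['image'].astype(int).sum(-1)
for y0 in (-.06,-.04,-.0036,.04,.06):
    m=(z<.004)&(s<150)&(abs(W[...,1]-y0)<.004)&(abs(W[...,0]-.524)<.12); m2=(z>.0045)&(z<.03)&(abs(W[...,1]-y0)<.004)&(abs(W[...,0]-.524)<.12)
    f=lambda a:(np.round([a.min(),a.max(),(a.min()+a.max())/2],4) if len(a) else None)
    print(y0,f(W[m][:,0]),f(W[m2][:,0]))
d=np.load('top1.npz');W=d['W'];s=d['im'].astype(int).sum(-1)
for y0 in (-.06,-.04,0,.04,.06):
    m=(s<150)&(abs(W[...,1]-y0)<.004)&(abs(W[...,0]-.524)<.13); print(y0,W[m][:,0].min(),W[m][:,0].max())
"
```

```text
-0.06 [0.4257 0.6177 0.5217] [0.4565 0.5973 0.5269]
-0.04 [0.4255 0.618  0.5218] [0.4482 0.5979 0.523 ]
-0.0036 [0.4266 0.6177 0.5222] [0.4494 0.5994 0.5244]
0.04 [0.428  0.6194 0.5237] [0.4507 0.5989 0.5248]
0.06 [0.4284 0.62   0.5242] None
-0.06 0.4288777069008117 0.6172297903230267
-0.04 0.42868107903498137 0.6180685259309397
0 0.4282840990774128 0.6171311854810849
0.04 0.4301362921638597 0.6191165931201436
0.06 0.429985282804476 0.6192222224163216
```

The carrier sits about 1–2 mm from the mat's centre and under 1° off square. Next is the tray.

Emit:
play_rows([
  {"grip": 60, "x": 2.6, "y": 12.1, "z": 0, "roll": -0.6},
  {"grip": 60, "x": 2.6, "y": 12.1, "z": 0, "roll": -0.6},
  {"grip": 60, "x": 2.6, "y": 12.1, "z": 0, "roll": -0.6},
  {"grip": 60, "x": 2.6, "y": 12.1, "z": 0, "roll": -0.6},
  {"grip": 60, "x": 2.6, "y": 12.1, "z": 0, "roll": -0.6},
  {"grip": 60, "x": 2.6, "y": 12.1, "z": 0, "roll": -0.6},
  {"grip": 60, "x": 2.6, "y": 12.1, "z": 0, "roll": -0.6},
  {"grip": 60, "x": 2.6, "y": 12.1, "z": 0, "roll": -0.6},
  {"grip": 60, "x": 2.6, "y": 12.1, "z": 0, "roll": -0.6},
  {"grip": 60, "x": 2.6, "y": 12.1, "z": 0, "roll": -0.6},
])

```text
time: 7.8
eef_pos: [0.4686, 0.2991, 0.2011]
orientation: [[-1.0, -0.029, 0.001], [-0.029, 1.0, 0.002], [-0.002, 0.002, -1.0]]
contact_force: [-0.2, 0.5, -0.3]
finger_gap: 0.705
```

```bash
python3 -c "
from h import *
p=eyes.capture('wrist'); save(p,'w4.png'); W=cloud(p); z=W[...,2]
n=np.hypot(W[...,0]-.473,W[...,1]-.3)
m=(z>.1)&(z<.12)&(n<.08)
n_,l,st,_=cv2.connectedComponentsWithStats(m.astype(np.uint8)); m=l==1+np.argmax(st[1:,4])
P=W[m]; print(len(P),np.median(P[:,2]),cv2.minAreaRect((P[:,:2]*1000).astype(np.float32)))
v,_,_,_=[float(t) for t in cv2.fitLine(P[:,:2].astype(np.float32),cv2.DIST_HUBER,0,.01,.01)][:4],0,0,0; print(v)
for k in ('transformer','capacitor'): print(k,eyes.boxes_of(k,p)[:1])
goal(.468,.300,.101,91.8)"
```

```text
2271 0.1121517802109624 ((472.109375, 299.1661071777344), (139.58363342285156, 11.613051414489746), 2.085347890853882)
[0.9993665814399719, 0.035587240010499954, 0.4659441113471985, 0.29917094111442566]
transformer [{'xyz': [0.4255, 0.3146, 0.0562], 'score': 0.62}]
capacitor [{'xyz': [0.5181, 0.2865, 0.0557], 'score': 0.48}]
t 7.95 pos [0.469  0.2994 0.202 ] jaw 91.67 F [ 0.5  0.1 -0. ] gap 0.7 q6 -1.17 -> xyz [0.05 0.01 4.04] roll -0.02<string>:8: DeprecationWarning: Conversion of an array with ndim > 0 to a scalar is deprecated, and will error in future. Ensure you extract a single element from your array before performing this operation. (Deprecated NumPy 1.25.)
```

View pics/w4.png

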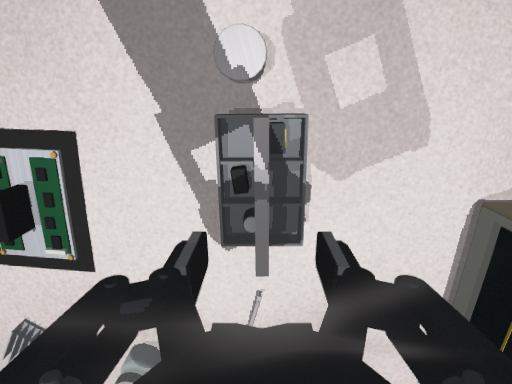

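The bar runs vertically at column 262, midway between the jaws. The transformer is at the top at (280,138), the relay at (238,180) and the capacitor at (250,220). Next I lower the tool and grip.

Emit:
play_rows([
  {"grip": 60, "x": 0, "y": 0, "z": 1.2, "roll": -0.05},
  {"grip": 60, "x": 0, "y": 0, "z": 2.4, "roll": -0.05},
  {"grip": 50, "x": 0, "y": 0, "z": 3.3, "roll": -0.05},
  {"grip": 40, "x": 0, "y": 0, "z": 3.8, "roll": -0.05},
  {"grip": 30, "x": 0, "y": 0, "z": 4.0, "roll": -0.05},
  {"grip": 22, "x": 0, "y": 0, "z": 4.0, "roll": -0.05},
  {"grip": 5, "x": 0, "y": 0, "z": 4.0, "roll": -0.05},
  {"grip": 5, "x": 0, "y": 0, "z": 4.0, "roll": -0.05},
  {"grip": 5, "x": 0, "y": 0, "z": 4.0, "roll": -0.05},
  {"grip": 5, "x": 0, "y": 0, "z": 4.0, "roll": -0.05},
])

```text
time: 8.95
eef_pos: [0.4701, 0.2999, 0.1032]
orientation: [[-0.999, -0.034, 0.005], [-0.034, 0.999, 0.003], [-0.005, 0.003, -1.0]]
contact_force: [0.6, -1.2, 2.9]
finger_gap: 0.129
```

```bash
python3 -c "
from h import *
goal(.468,.300,.201,92)"
```

```text
t 8.95 pos [0.4701 0.2999 0.1032] jaw 91.97 F [ 0.6 -1.2  2.9] gap 0.129 q6 -1.17 -> xyz [ 0.06  0.02 -3.91] roll -0.0
```

Gripped at an opening of 11 mm. Now a gentle lift of 100 mm.

Emit:
play_rows([
  {"grip": 5, "x": 0, "y": 0, "z": -0.1, "roll": 0},
  {"grip": 5, "x": 0, "y": 0, "z": -0.4, "roll": 0},
  {"grip": 5, "x": 0, "y": 0, "z": -0.9, "roll": 0},
  {"grip": 5, "x": 0, "y": 0, "z": -1.5, "roll": 0},
  {"grip": 5, "x": 0, "y": 0, "z": -2.1, "roll": 0},
  {"grip": 5, "x": 0, "y": 0, "z": -2.7, "roll": 0},
  {"grip": 5, "x": 0, "y": 0, "z": -3.3, "roll": 0},
  {"grip": 5, "x": 0, "y": 0, "z": -3.7, "roll": 0},
  {"grip": 5, "x": 0, "y": 0, "z": -3.9, "roll": 0},
  {"grip": 5, "x": 0, "y": 0, "z": -4, "roll": 0},
])

```text
time: 9.95
eef_pos: [0.4697, 0.2996, 0.2038]
orientation: [[-0.999, -0.034, 0.006], [-0.034, 0.999, 0.004], [-0.006, 0.003, -1.0]]
contact_force: [0.9, -1.5, -4.1]
finger_gap: 0.125
```

Emit:
play_rows([
  {"grip": 5, "x": 0, "y": 0, "z": 0, "roll": 0},
  {"grip": 5, "x": 0, "y": 0, "z": 0, "roll": 0},
  {"grip": 5, "x": 0, "y": 0, "z": 0, "roll": 0},
  {"grip": 5, "x": 0, "y": 0, "z": 0, "roll": 0},
  {"grip": 5, "x": 0, "y": 0, "z": 0, "roll": 0},
])

```text
time: 10.45
eef_pos: [0.4696, 0.2995, 0.2034]
orientation: [[-0.999, -0.034, 0.005], [-0.034, 0.999, 0.003], [-0.005, 0.003, -1.0]]
contact_force: [0.5, -0.3, -2.5]
finger_gap: 0.124
```

```bash
python3 -W ignore -c "
from h import *
goal(.468,.300,.201,92)
p=eyes.capture('wrist'); W=cloud(p); save(p,'w5.png'); z=W[...,2]
m=(z>.195)&(z<.225)&(np.hypot(W[...,0]-.473,W[...,1]-.3)<.09)
P=W[m]; print('bar',len(P),np.median(P[:,2]),'x',P[:,0].min(),P[:,0].max(),'slope deg',np.degrees(np.polyfit(P[:,0],P[:,2],1)[0]))
m=(z>.145)&(z<.165)&(np.hypot(W[...,0]-.473,W[...,1]-.3)<.09); P=W[m]
A=np.c_[P[:,:2],np.ones(len(P))]; print('rim',len(P),np.median(P[:,2]),np.degrees(np.linalg.lstsq(A,P[:,2],rcond=None)[0][:2]))
for k in ('transformer','relay','capacitor','tray'): print(k,eyes.boxes_of(k,p)[:1])
q=eyes.capture('scene'); save(q,'sc2.png')
t=eyes.capture('top'); W=cloud(t); z=W[...,2]; m=(z>.004)&(z<.03)&(np.hypot(W[...,0]-.524,W[...,1])<.1)
print('carrier',cv2.minAreaRect((W[m][:,:2]*1000).astype(np.float32)))
goal(.468,.300,.201,92)
"
```

```text
t 10.45 pos [0.4696 0.2995 0.2034] jaw 91.97 F [ 0.5 -0.3 -2.5] gap 0.124 q6 -1.17 -> xyz [0.06 0.02 0.09] roll -0.01
bar 6511 0.21231370353230125 x 0.40153378254364785 0.5091749810779782 slope deg 0.22734046062977278
rim 6197 0.15446605027286475 [-1.66456773  0.48856312]
transformer [{'xyz': [0.4218, 0.3161, 0.1574], 'score': 0.73}]
relay [{'xyz': [0.4709, 0.2759, 0.1482], 'score': 0.68}]
capacitor []
tray [{'xyz': [0.4477, 0.2994, 0.1457], 'score': 0.74}]
carrier ((520.45751953125, 0.365814208984375), (186.98080444335938, 188.85125732421875), 88.87574005126953)
t 10.8 pos [0.4697 0.2996 0.2038] jaw 91.97 F [ 0.5 -0.  -2.8] gap 0.127 q6 -1.17 -> xyz [0.07 0.02 0.11] roll -0.0
```

View pics/sc2.png

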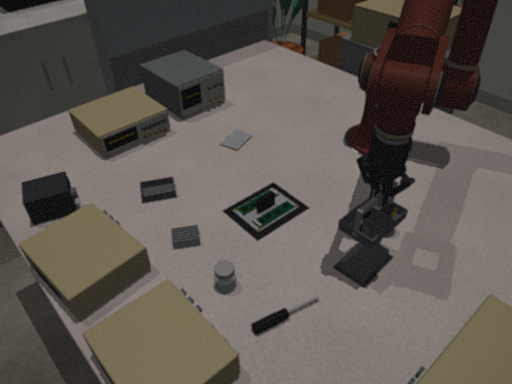

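View pics/w5.png

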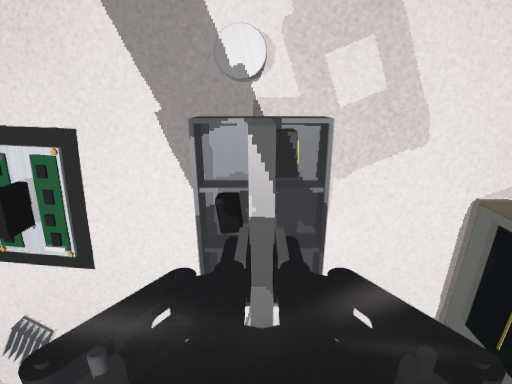

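The scene view shows the tray held level above the stand at (370,220) and the carrier centred on the mat at (266,210). The wrist view shows the transformer and relay in the tray, with the capacitor hidden by the gripper. The last carrier fit came out at 187x189 mm, which is the wrong size, so I recheck it cleanly before handing in.

```bash
python3 -c "
from h import *
t=eyes.capture('top'); W=cloud(t); z=W[...,2]; m=((z>.0045)&(z<.03)&(np.hypot(W[...,0]-.524,W[...,1])<.1)).astype(np.uint8)
m=cv2.morphologyEx(m,cv2.MORPH_OPEN,np.ones((3,3)))
n,l,s,_=cv2.connectedComponentsWithStats(m); m=l==1+np.argmax(s[1:,4])
R=cv2.minAreaRect((W[m][:,:2]*1000).astype(np.float32)); print(R,m.sum())
for c in ('scene','top'):
    p=eyes.capture(c); print(c,eyes.boxes_of('capacitor',p)[:1],eyes.boxes_of('carrier',p)[:1])
if abs(R[0][0]-523.5)<7 and abs(R[0][1]+3.6)<7: print('in',r.job_done())
"
```

```text
((524.4363403320312, 30.919689178466797), (44.99320983886719, 145.55508422851562), 89.71892547607422) 632
scene [] [{'xyz': [0.5425, 0.0055, 0.0079], 'score': 0.98}]
top [{'xyz': [0.5113, 0.2864, 0.1569], 'score': 0.53}] [{'xyz': [0.5182, -0.0015, 0.0066], 'score': 0.57}]
```

The largest component was only the left half of the plate, split off by the grip. Its centre x of 0.5244 and outer edge at y of about 0.053 match a centred carrier (expected edge 0.051). The capacitor was also found in the raised tray, at z 0.157.

```bash
python3 -c "
from h import *
goal(.468,.3,.2,92); print(r.job_done())"
```

```text
t 11.15 pos [0.4697 0.2996 0.2038] jaw 91.97 F [ 0.8  0.8 -3.4] gap 0.126 q6 -1.17 -> xyz [0.07 0.02 0.15] roll -0.01
the job is handed in; nothing more can be done
None
```

The job is handed in, with the robot clock at 11.2 s of 53; no verdict was reported.

- **Carrier:** I slid it along the bench by its grip onto the mat and let it go. It measured about 1–2 mm from the mat's centre and under 1° off square.
- **Tray:** I lifted it 100 mm straight up by its bar, and it was still held there at handover. The bar sloped about 0.2°, and a rougher fit of the rim gave 1.7°. The detector found all three parts in the tray: transformer and relay from the wrist camera, capacitor from the top camera.

**Checks that failed or disagreed:**
- **Final top-view fits:** two automatic fits of the carrier failed. One came out at the wrong size, the other caught only half the plate because the grip split it. That half's edges agreed with a centred carrier to about 2 mm.
- **Network position:** the carrier position from the scene picture was about 2 cm off in x. The depth measurements and the pictures did not support it.
- **Bystanders:** I saw nothing shifted in the final picture, but I did not measure them again.

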